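# Isolate the pottery turntable and set its steady rest

### The arm

A 6-joint arm with a two-finger parallel gripper is mounted at the origin on the work surface. World frame = base frame: x ahead of the robot, y to its left, z up, the work surface at z = 0. Lengths are in m, angles in rad, forces in N, time in s.
With the tool pointing down it reaches from about 0.375 to 0.9 m from the base axis. Payload 3.1 kg.
Tool frame: the origin (TCP) lies midway between the tips of the shut fingers; the grasp point (between the pads) lies 19 mm behind it; z points along the fingers, y is the line along which they close (so a half turn about z gives the same grasp; the last joint's range is limited). The gripper opens to 85 mm and grips with 20 to 120 N. Pads are 22 mm wide; open, the fingers measure 114 mm over their backs; the gripper's body (76 mm by 85 mm) begins 54 mm behind the grasp point. The pads swing forward as they close: fully open they stand 13 mm farther back than shut.
Start: joints at [-1.315, 0.527, 1.433, -0, 1.181, -0.178], TCP at [0.263, -0.567, 0.231] pointing down, gripper open.
Joint ranges: [-3.08, 3.08], [-0.75, 2.2], [0.22, 2.44], [-1.43, 4.57], [0, 2.65], [-2.85, 2.85]. Speed limits (rad/s): [2.79, 2.79, 3.14, 3.14, 3.14, 3.14].

### API

Orientations are given as a unit quaternion [x, y, z, w].
In Python, from station import manip gives the robot as it stands.
- The arm moves only by the tool move_arm, never from a script. Its argument "increments" is a list that holds one entry, the list of rows, each a list of 5 numbers: the gripper's target within -1 to 1 (shut at 1, half-way at 0, fully open at -1), then the shift along the world's x, y, z in m, then the turn about the world's z in degrees. In form: [[[fingers, dx, dy, dz, twist], ...]]. A call has 1 to 8 rows; each row shifts and turns the commanded pose from where the row before left it; what a row does not reach is not made up. A row lasts 1/10 s, in which the tool goes at most 50 mm and 8.59 degrees, less where a joint would pass 70% of its speed; a pose out of reach is approached as far as the arm can. A call with a gripper value outside its range is refused whole. The fingers move at their own pace and stop on an object; "newtons" is the grip in N (left out, the last holds). Time passes only in rows, so rows that do not move let the fingers close. It gives the time, the measured TCP pose, the force, the opening and the grip force at its end, in the units of the state.
- manip.sense(): the state, without advancing time (a new reading comes with each control period).
- manip.snapshot(name): name is "scene" or "top"; returns a dict with "img" (384x512x3 uint8, red, green, blue), "fx", "fy", "cx", "cy" (pixels), "world_to_cam" (4x4, takes a point from world to camera coordinates). Camera axes: x right, y down, z forward; pixel columns grow to the right and rows downward; lengths in m; the calibration is good to about 2 mm. A picture is of the moment at which its call begins. There is no depth.
- manip.sign_off(): hands the job in; it is judged then, once.
Trained networks look in the newest picture that a camera, given by its name, has taken for a name from the list of things; names that differ only in an ending like _2 or _b are one class to them, and where a whole thing is asked for, a point or a joint stands for the part that bears it (a point fixed in the world has none). Each returns a list of dicts, best first, with "confidence" (0 to 1); they miss things now and then, are a little off and sometimes report something else, mostly with a low value. They report only what shows in the picture. A call takes as long as a camera call. They do not tell look-alikes from the thing itself.
- manip.spot_in(label, camera): "xyz" ([x, y, z] in m, in world coordinates, good to about 4 mm: the middle of the surface that is visible of it).
- manip.mark_of(label, camera): "xyz" ([x, y, z] in m, in world coordinates, good to about 4 mm: a listed point, or the origin of a listed thing).
The state is a dict: "t": time; "q": joint angles; "qd": joint speeds; "tau": joint torques, N m; "tcp_pos": TCP position; "tool_rot": TCP orientation; "force": force on the tool from outside, world axes, zero at the start; "ft_torque": the same for the moment, N m; "finger_gap": opening from 0.0 (shut) to 1.0 (fully open); "gripper_force": force on a finger pad.
Only numpy, scipy, OpenCV 4.12 (cv2) and the standard library are available. Lean on these libraries where they do the work, as an engineer would, in place of code of your own. Each camera call takes 0.05 s, during which the arm holds its last target. There are 200 camera calls.

### The job

Switch the pottery turntable's red isolator handle fully to off. Then push the steady-rest leg towards the wheel until its red index line is level with the yellow length mark and, holding it there against its return spring, close the orange cam lever fully against the black post. Finish while still holding the leg at the mark with the lever closed - do not let go - and leave the jars and other things on the bench where they are.

Things in the scene. Friction and masses are not known exactly. Their poses are not given: they have to be found in the camera images.
- isolator (a joint): Isolator handle angle in rad: 0 = off (at its stop, handle in line with the black dot), 1.05 = on (at its stop, handle's white tip towards the green dot). Going to off the handle turns counter-clockwise seen from above, by up to 1.05. Stiff by friction only (0.06 N m); it stays where it is left.
- isolator_grip (a point): Middle of the red isolator handle, on its upright turning axis, 96 mm above the bench, on a grey box (110 x 110 mm, yellow top plate at 64 mm height). The handle is a bar 70 mm long, 14 mm wide, from 76 to 110 mm above the bench. The point's x axis runs along the bar to its white tip and turns with it; z is up.
- rail_site (a point): Centre of the upper face (36 mm above the bench) of the fixed blue rail, 240 x 80 mm, with side strips to 44 mm height. Its x axis is the leg's sliding direction, towards the wheel; y is left of that; z up. The wheel (196 mm wide, with a small bowl on it to 110 mm height) is centred 315 mm ahead of this point.
- leg (a joint): How far the leg is pushed towards the wheel, m: 0 (home, at its stop) to 0.095. A return spring pushes it home with 3 N at 0 and 60 N/m more as it goes out (5 to 8 N at the mark), plus about 1 N friction. Only the hand keeps it out: let go, it springs home even with the lever closed.
- leg_pinch (a point): Where to pinch the sliding leg, 78 mm above the bench, moves with it; x = sliding direction, y left, z up. Post (y -11.5 to -1.5 mm) and closed lever together are 23 mm across, centred here. A hand open 75 mm or more along y, centred here, stands astride post and open lever: its fingers can push on the bar without touching the lever, and closing it pinches lever against post.
- cam_lever (a joint): Cam lever angle in rad: 0 = open (splayed to the left of the post), 0.5 = fully closed (along the post, at its stop). Stiff by friction only (0.08 N m), it stays where it is left.
- lever_tip (a point): End of the orange cam lever, 40 mm from its upright pivot, 81 mm above the bench; lever 9 mm thick, 38 mm tall, to 100 mm above the bench. Pivot 35 mm behind (-x) and 6.5 mm left of leg_pinch. The tip lies near the bar and swings right (-y) to the post as it closes. Open, its outside reaches 32 mm left of leg_pinch.
- leg_handle: Push bar and post, one piece on the leg. Steel bar: level, 14 mm thick, 120 mm long across the slide, 74 mm above the bench, axis 20 mm ahead (+x) of leg_pinch. Black upright post behind it (side away from the wheel): 50 mm long, 10 mm thick, top 100 mm above the bench. Carriage below them is 50 mm high. Origin under the bar's middle, 40 mm above the bench.
- leg_index (a point): Middle of the red index line across the sliding leg, 70 mm ahead (+x) of the leg_pinch point, 54 mm above the bench; moves with the leg.
- mark: The length mark: a yellow clip 12 mm long, standing to 58 mm above the bench, on the right (-y) edge of the rail, with a black line across its middle. Origin on the rail's centre line at the clip's middle, x along the sliding direction: the leg is at its length when the index line's x equals this one's.
- jar_green: Loose green glaze jar with white cap, 54 mm wide, 75 mm high; origin under its centre. Leave alone.
- jar_ochre: Loose yellow glaze jar, same size; leave alone.
- jar_red: Loose red glaze jar, same size; leave alone.
- tub: Loose white and blue tub, 90 mm wide, 120 mm high; leave alone.
- mug: Loose blue mug, 76 mm wide, 90 mm high; leave alone.
- rule: Loose wooden rule, 300 x 32 x 6 mm, lying on the bench; leave alone.
- test_tile: Loose terracotta tile, 60 x 60 x 10 mm, on the bench; leave alone.
Things that resemble listed ones, but are neither listed nor needed, are in the scene too. What is shaped like the part that bears isolator but purple is not meant.

How it is judged:
On the way, in this order (a step that is already met when the one before it is completed fails the run):
1. the isolator is fully off (value of joint isolator below 0.08 rad), for 0.2 s.
2. the leg is held at the length mark (within 5 mm) with the cam lever still open (x of leg_index in the frame of mark between -0.005 and 0.005 m and value of joint cam_lever below 0.2 rad), for 0.2 s.
3. the cam lever is fully closed with the leg at the mark (x of leg_index in the frame of mark between -0.006 and 0.006 m and value of joint cam_lever above 0.45 rad), for 0.2 s.
At the end, for the whole second after the job is handed in: Isolator off (within 0.08 rad), leg still and within 6 mm of the length mark, cam lever closed (beyond 0.45 of 0.5 rad), and the fingers still pressing on the leg (its push bar, post or lever) with more than 1.5 N, holding it out against its spring (all of step 3 and value of joint isolator below 0.08 rad and contact force between the fingers and leg_handle above 1.5 N and velocity of joint leg between -0.01 and 0.01 m/s); the arm keeps its last pose, push and grip.
It fails at once if the leg is pushed out more than 20 mm while the isolator is not off (value of joint leg above 0.02 m and value of joint isolator above 0.25 rad).
It fails at once if the cam lever is closed while the leg is away from the mark (more than 12 mm) (value of joint cam_lever above 0.4 rad and not (x of leg_index in the frame of mark between -0.012 and 0.012 m)).
It fails at once if a bystander is shifted by more than 30 mm (distance of any of jar_green, jar_ochre, jar_red, tub, mug, rule, test_tile from where it was at the start of the episode above 0.03 m).
It also fails if it takes over 48 s, if anything falls off the work surface, if the arm or the gripper's body presses on something with over 40 N, if the wrist force passes 120 N, or if a joint passes its speed limit or range.

## Working session

There is one attempt and no reset: what is moved stays moved. The work goes in short steps, Python scripts to look and compute and a tool call to move; the robot and the scene stay as the last step left them, time stands still between calls to the robot, and variables do not carry over. Pictures are saved under pics/ and viewed, at most 10 in all, crops included, and the job is handed in when it is done.

Besides the shell and the picture viewer there is one more tool, called in YAML: its name, and indented under it one key for each argument. move_arm: Moves the arm, as the interface text tells. Its arguments: {"type":"object","properties":{"increments":{"type":"array","items":{"type":"array","items":{"type":"array","items":{"type":"number"}}}},"newtons":{"type":"number"}},"required":["increments"]}

```bash
mkdir -p pics
cat > h.py <<'E'
from station import manip
import numpy as np, cv2
def snap(c,fn=None,k=1):
    s=manip.snapshot(c)
    if fn: cv2.imwrite('pics/'+fn,cv2.resize(s['img'][:,:,::-1],None,fx=k,fy=k,interpolation=cv2.INTER_CUBIC))
    return s
def proj(s,p):
    c=s['world_to_cam']@np.append(p,1); return s['fx']*c[0]/c[2]+s['cx'],s['fy']*c[1]/c[2]+s['cy']
def ray(s,u,v,z):
    R=s['world_to_cam'][:3,:3];t=s['world_to_cam'][:3,3];o=-R.T@t
    d=R.T@np.array([(u-s['cx'])/s['fx'],(v-s['cy'])/s['fy'],1]);return o+d*(z-o[2])/d[2]
E
python3 - <<'E'
from h import *
for c in('top','scene'):
    s=snap(c,c+'0.png',1.5)
    for n in 'isolator_grip rail_site leg_pinch lever_tip leg_handle leg_index mark jar_green jar_ochre jar_red tub mug rule test_tile'.split():
        for d in manip.mark_of(n,c)[:3]: print(c,n,np.round(d['xyz'],3),round(d['confidence'],2),np.round(proj(s,d['xyz'])))
print(manip.sense())
E
```

```text
top isolator_grip [ 0.429 -0.486  0.095] 0.73 [390. 209.]
top isolator_grip [ 0.447 -0.298  0.094] 0.53 [336. 205.]
top isolator_grip [ 0.72  -0.198  0.095] 0.53 [306. 129.]
top rail_site [0.513 0.013 0.031] 0.94 [248. 189.]
top leg_pinch [0.52  0.371 0.003] 0.17 [152. 188.]
top lever_tip [0.444 0.04  0.078] 0.63 [240. 207.]
top leg_handle [0.458 0.01  0.038] 0.72 [249. 203.]
top leg_index [0.51  0.016 0.057] 0.75 [247. 189.]
top jar_green [0.52  0.368 0.001] 0.58 [153. 188.]
top jar_ochre [0.642 0.361 0.003] 0.54 [155. 156.]
top jar_red [0.412 0.396 0.001] 0.78 [145. 218.]
top tub [ 0.623  0.462 -0.002] 0.94 [128. 161.]
top tub [ 0.449 -0.301  0.095] 0.29 [337. 204.]
top mug [0.285 0.311 0.004] 0.9 [168. 252.]
top rule [ 0.644 -0.459 -0.003] 0.63 [373. 153.]
top rule [0.513 0.014 0.059] 0.21 [247. 188.]
top test_tile [ 0.305 -0.26   0.004] 0.78 [322. 245.]
scene isolator_grip [ 0.428 -0.483  0.097] 0.75 [105. 244.]
scene isolator_grip [ 0.254 -0.403  0.094] 0.74 [103. 206.]
scene isolator_grip [0.532 0.203 0.095] 0.68 [313. 174.]
scene rail_site [0.521 0.014 0.041] 0.57 [268. 207.]

[... 904 characters left out ...]
1] 0.67 [159. 221.]
{'t': 1.5, 'q': array([-1.31549641e+00,  5.27505233e-01,  1.43271036e+00, -5.32438558e-06,
        1.18136596e+00, -1.78494659e-01]), 'qd': array([-0.00231281, -0.00057494,  0.00190864,  0.00019183,  0.00011431,
       -0.00053001]), 'tau': array([-1.98985699e-04, -4.42316222e+01, -1.78415036e+01, -2.30244468e-04,
        8.18624467e-04, -4.26462790e-06]), 'tcp_pos': array([ 0.26272168, -0.56707922,  0.23130387]), 'tool_rot': array([ 9.76569637e-01,  2.15201638e-01, -2.24788171e-06,  5.64276111e-06]), 'force': array([-0.03598572, -0.22645529,  0.35504267]), 'ft_torque': array([-0.0164205 , -0.00767961,  0.01784396]), 'gripper_force': 0.0, 'finger_gap': 0.9979084467355487}
```

View pics/top0.png

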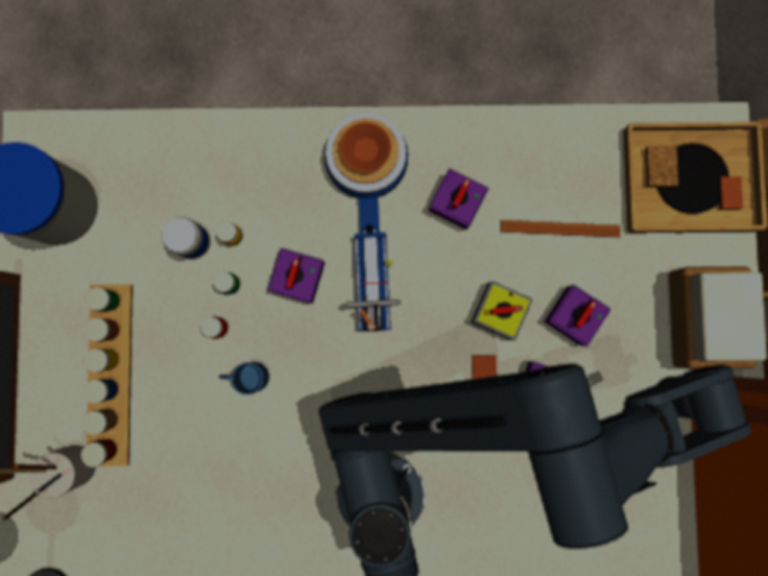

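View pics/scene0.png

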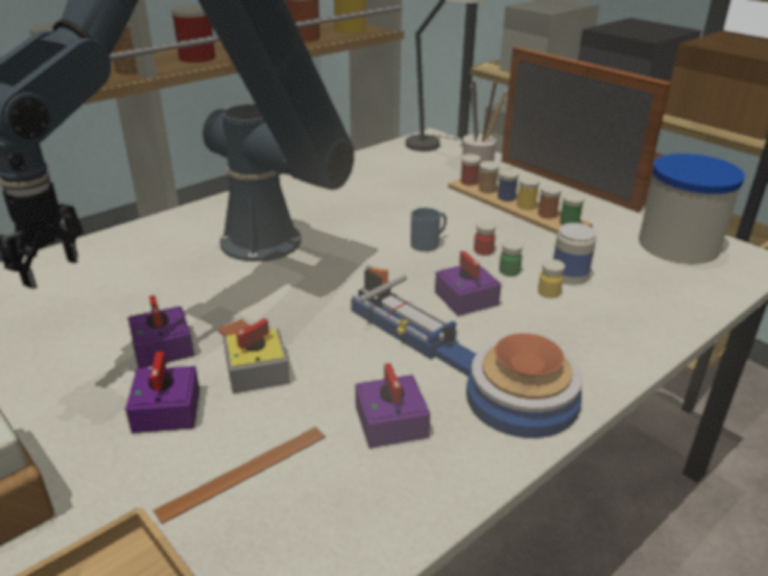

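The top view shows the yellow-plated isolator at about (335,205) in original pixels, with purple look-alikes around it. The rail is at (248,188) and points at the wheel at (245,103).

Run:
```python
from h import *
s=snap('top');t=snap('scene')
a=s['img'][180:234,305:365];b=s['img'][145:225,225:275];c=t['img'][210:265,140:200];d=t['img'][170:240,225:310]
f=lambda x:cv2.resize(x,(390,290),interpolation=cv2.INTER_CUBIC)
cv2.imwrite('pics/crop1.png',np.vstack([np.hstack([f(a),f(c)]),np.hstack([f(b),f(d)])])[:,:,::-1])
# wheel colour: centroid of blue/rail & yellow isolator plate
h=cv2.cvtColor(s['img'],cv2.COLOR_RGB2HSV)
m=((h[:,:,0]>23)&(h[:,:,0]<36)&(h[:,:,1]>150)&(h[:,:,2]>80));m[:,:310]=0;m[:,370:]=0;m[:180]=0;m[235:]=0
ys,xs=np.nonzero(m);r=cv2.minAreaRect(np.c_[xs,ys].astype(np.float32));print('plate',r,ray(s,*r[0],.064))
m=((h[:,:,0]<8)|(h[:,:,0]>172))&(h[:,:,1]>150);m[:,:315]=0;m[:,355:]=0;m[:190]=0;m[225:]=0
ys,xs=np.nonzero(m)
P=np.array([ray(s,x,y,.11)[:2] for x,y in zip(xs,ys)]);u,e=np.linalg.eigh(np.cov(P.T));print('handle',len(P),P.mean(0),e[:,1],np.degrees(np.arctan2(*e[::-1,1])),P.min(0),P.max(0))
```

```text
plate ((335.1598205566406, 206.5154571533203), (26.500534057617188, 26.195932388305664), 23.962491989135742) [ 0.44253198 -0.30031865  0.064     ]
handle 72 [ 0.44143809 -0.29457952] [-0.10252619  0.99473031] 95.88465838570511 [ 0.43187417 -0.32631778] [ 0.45276208 -0.26705705]
```

View pics/crop1.png

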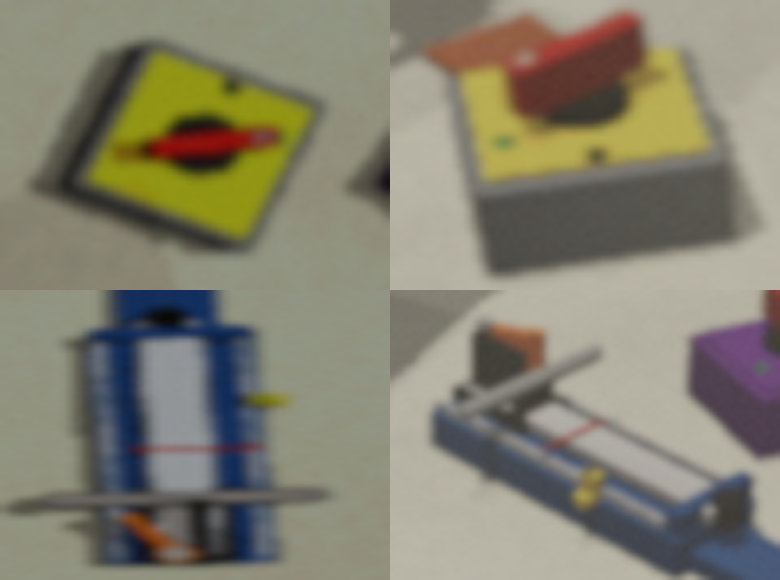

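The crops confirm the pose. The white tip points at about -84°, and the black dot is at about -23°, so off is +60° counter-clockwise. The lever is open on the left, and the clip is ahead of the index line. I'll move over the isolator now.

move_arm:
  increments:
    - [[-1,0.02,0.03,0,8],[-1,0.02,0.03,0,8],[-1,0.02,0.03,0,8],[-1,0.02,0.03,0,8],[-1,0.02,0.03,0,8],[-1,0.02,0.03,0,8],[-1,0.02,0.03,0,8],[-1,0.02,0.03,0,8]]
  newtons: 25

```text
t: 2.4
tcp_pos: [0.4235, -0.3259, 0.2315]
tool_rot: [0.712, 0.702, 0.0, 0.0]
force: [0.6, 0.2, -0.7]
finger_gap: 1.0
gripper_force: 0.0
```

move_arm:
  increments:
    - [[-1,0.021,0.028,0,7],[-1,0,0,-0.02,0],[-1,0,0,0,0]]

```text
t: 2.7
tcp_pos: [0.4432, -0.297, 0.2098]
tool_rot: [0.669, 0.743, 0.0, -0.002]
force: [-1.1, 0.4, -0.2]
finger_gap: 1.001
gripper_force: 0.0
```

Run:
```python
from h import *
s=manip.sense();print(s['t'],s['tcp_pos'],s['q'],np.degrees(2*np.arctan2(s['tool_rot'][1],s['tool_rot'][0]))-90)
snap('top')
for n in ['leg_index','mark','rail_site','leg_handle','leg_pinch','lever_tip','isolator_grip']:
    print(n,[(np.round(d['xyz'],3),round(d['confidence'],2)) for d in manip.mark_of(n,'top')[:2]])
t=snap('scene','s1.png',1.5)
for n in ['leg_index','mark','rail_site','leg_handle','leg_pinch','lever_tip','isolator_grip']:
    print(n,[(np.round(d['xyz'],3),round(d['confidence'],2)) for d in manip.mark_of(n,'scene')[:4]])
```

```text
2.7 [ 0.4431911  -0.29699107  0.20975673] [-7.99872212e-01  4.34880528e-01  1.68229758e+00 -2.22372872e-04
  1.02871196e+00 -9.04133969e-01] 5.980355467949408
leg_index [(array([0.512, 0.016, 0.056]), 0.9)]
mark []
rail_site [(array([0.514, 0.013, 0.034]), 0.83)]
leg_handle [(array([0.46 , 0.011, 0.038]), 0.66)]
leg_pinch [(array([0.442, 0.012, 0.077]), 0.95)]
lever_tip [(array([0.458, 0.011, 0.039]), 0.51), (array([0.44 , 0.04 , 0.081]), 0.37)]
isolator_grip [(array([ 0.257, -0.397,  0.096]), 0.71), (array([0.535, 0.199, 0.097]), 0.64)]
leg_index [(array([0.512, 0.014, 0.053]), 0.66), (array([0.46 , 0.01 , 0.039]), 0.4), (array([ 0.517,  0.369, -0.   ]), 0.37)]
mark [(array([0.559, 0.017, 0.044]), 0.55)]
rail_site [(array([0.521, 0.013, 0.042]), 0.94), (array([ 0.652, -0.461,  0.001]), 0.16)]
leg_handle [(array([0.456, 0.011, 0.038]), 0.68), (array([ 0.52 ,  0.368, -0.001]), 0.23)]
leg_pinch [(array([0.447, 0.012, 0.081]), 0.81)]
lever_tip [(array([0.436, 0.033, 0.081]), 0.6), (array([ 0.642,  0.362, -0.002]), 0.3)]
isolator_grip [(array([ 0.441, -0.3  ,  0.098]), 0.87), (array([ 0.72 , -0.2  ,  0.098]), 0.7), (array([ 0.428, -0.482,  0.097]), 0.65), (array([0.53 , 0.199, 0.098]), 0.63)]
```

move_arm:
  increments:
    - [[-1,0,-0.002,-0.04,0],[-1,0,0,-0.04,0],[-1,0,0,-0.035,0],[-1,0,0,-0.016,0],[-1,0,0,0,0]]

```text
t: 4.0
tcp_pos: [0.4424, -0.2997, 0.0778]
tool_rot: [0.67, 0.742, 0.0, -0.003]
force: [0.2, -0.5, -0.1]
finger_gap: 0.999
gripper_force: 0.0
```

move_arm:
  increments:
    - [[1,0,0,0,0],[1,0,0,0,0],[1,0,0,0,0],[1,0,0,0,0],[1,0,0,0,0],[1,0,0,0,0]]
  newtons: 25

```text
t: 4.6
tcp_pos: [0.4433, -0.3014, 0.0812]
tool_rot: [0.67, 0.743, -0.001, 0.0]
force: [-2.9, -1.4, 6.2]
finger_gap: 0.163
gripper_force: 26.9
```

move_arm:
  increments:
    - [[1,0,0,0,6],[1,0,0,0,7],[1,0,0,0,7],[1,0,0,0,7],[1,0,0,0,7],[1,0,0,0,7],[1,0,0,0,7],[1,0,0,0,7]]

```text
t: 5.4
tcp_pos: [0.4443, -0.3007, 0.0812]
tool_rot: [0.25, 0.968, 0.0, 0.001]
force: [1.5, 3.3, 5.0]
finger_gap: 0.159
gripper_force: 26.8
```

move_arm:
  increments:
    - [[1,0,0,0,4],[1,0,0,0,2],[1,0,0,0,0],[1,0,0,0,0]]

```text
t: 5.8
tcp_pos: [0.4444, -0.3005, 0.0813]
tool_rot: [0.203, 0.979, 0.001, 0.001]
force: [0.4, 2.0, 5.0]
finger_gap: 0.162
gripper_force: 33.3
```

Run:
```python
from h import *
s=manip.sense();print(s['t'],s['tcp_pos'],s['force'],s['ft_torque'],np.degrees(2*np.arctan2(s['tool_rot'][1],s['tool_rot'][0]))-90)
```

```text
5.8 [ 0.44439505 -0.3005462   0.08126149] [0.3612859  2.03295946 5.02315755] [ 0.37666027 -0.04371042 -0.85007693] 66.56120884128813
```

move_arm:
  increments:
    - [[-1,0,0,0,0],[-1,0,0,0,0],[-1,0,0,0.005,0],[-1,0,0,0.04,0],[-1,0,0,0.05,0],[-1,0,0,0.05,0],[-1,0,0.04,0,0],[-1,-0.01,0.05,0,0]]

```text
t: 6.6
tcp_pos: [0.4362, -0.2141, 0.2277]
tool_rot: [0.202, 0.979, -0.002, 0.004]
force: [-0.1, 0.9, 0.3]
finger_gap: 0.999
gripper_force: 0.0
```

Run:
```python
from h import *
print(manip.sense()['tcp_pos'])
t=snap('top');s=snap('scene')
h=cv2.cvtColor(t['img'],cv2.COLOR_RGB2HSV)
m=((h[:,:,0]<8)|(h[:,:,0]>172))&(h[:,:,1]>150);m[:,:315]=0;m[:,355:]=0;m[:190]=0;m[225:]=0
ys,xs=np.nonzero(m)
P=np.array([ray(t,x,y,.11)[:2] for x,y in zip(xs,ys)])
if len(P)>9:
    u,e=np.linalg.eigh(np.cov(P.T));print('handle',len(P),P.mean(0),np.degrees(np.arctan2(*e[::-1,1])))
# blue wheel rim / rail mask
b=(h[:,:,0]>100)&(h[:,:,0]<125)&(h[:,:,1]>130)&(h[:,:,2]>40);b=b.astype(np.uint8)
r=b.copy();r[:153]=0;r[222:]=0;r[:,:230]=0;r[:,265:]=0
ys,xs=np.nonzero(r);rc=cv2.minAreaRect(np.c_[xs,ys].astype(np.float32));print('rail rect',rc,ray(t,*rc[0],.044))
bp=cv2.boxPoints(rc);print([np.round(ray(t,*p,.044)[:2],3) for p in bp])
cv2.imwrite('pics/m.png',r*255)
g=t['img'];w=cv2.resize(g[70:225,215:280],None,fx=4.8,fy=3.8,interpolation=cv2.INTER_CUBIC)
d=s['img'][165:245,225:315];d=cv2.resize(d,(480,426),interpolation=cv2.INTER_CUBIC)
o=np.zeros((589,800,3),np.uint8);o[:w.shape[0],:w.shape[1]]=w;o[:426,315:795]=d
q=cv2.resize(g[185:230,310:365],None,fx=3.4,fy=3.4);o[430:430+q.shape[0],320:320+q.shape[1]]=q
q=cv2.resize(s['img'][210:265,140:200],None,fx=2.8,fy=2.8);o[430:430+q.shape[0],550:550+q.shape[1]]=q
cv2.imwrite('pics/c2.png',o[:,:,::-1])
```

```text
[ 0.43621075 -0.21407704  0.22774497]
rail rect ((248.07362365722656, 185.53042602539062), (65.90351867675781, 18.025503158569336), 85.91438293457031) [0.52329076 0.01121073 0.044     ]
[array([0.642, 0.052]), array([ 0.646, -0.014]), array([ 0.406, -0.029]), array([0.402, 0.036])]
```

View pics/c2.png

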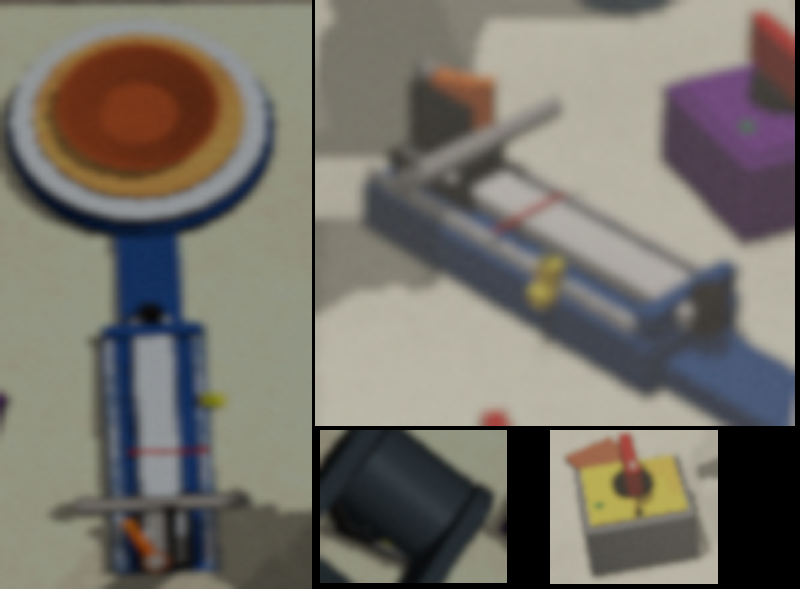

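Run:
```python
from h import *
t=snap('top');s=snap('scene')
C=lambda x,y,z:ray(t,215+x/4.8,70+y/3.8,z)
D=lambda x,y,z:ray(s,225+(x-315)*90/480,165+y*80/426,z)
def ang(a,b,off=0): d=b-a; return np.round(a,3),np.round(b,3),round(np.linalg.norm(d),3),round(np.degrees(np.arctan2(d[1],d[0]))+off,1)
print('bar',ang(C(248,495,.08),C(55,511,.08),-90))
print('bar scene',ang(D(392,178,.08),D(557,104,.08),-90))
print('idx',ang(C(210,449,.054),C(128,451,.054),-90))
print('idx scene',ang(D(497,230,.054),D(562,195,.054),-90))
print('wheel',[C(140,120,z) for z in(.04,.06,.08)])
print('clip',C(213,401,.058),D(547,268,.058))
g=t['img'].astype(float)
# accurate: gold rim of bowl? fit white wheel disc
h=cv2.cvtColor(t['img'],cv2.COLOR_RGB2HSV)
# red index subpixel: per-column centroid of redness
R=g[:,:,0]-g[:,:,1:].mean(2)
pts=[]
for x in range(242,258):
    col=R[182:195,x].clip(8)-8
    if col.sum()>15: pts.append((x,182+(col*np.arange(13)).sum()/col.sum()))
print(np.round(pts,1).tolist())
pts=np.array(pts);W=np.array([ray(t,*p,.054) for p in pts]);k=np.polyfit(W[:,1],W[:,0],1);print('idx fit',k,np.degrees(np.arctan(-k[0])),W.mean(0))
Y=np.minimum(g[:,:,0],g[:,:,1])-g[:,:,2];sub=Y[165:190,255:268];sub=(sub-40).clip(0);ys,xs=np.mgrid[165:190,255:268]
u,v=(sub*xs).sum()/sub.sum(),(sub*ys).sum()/sub.sum();print('clip px',u,v,ray(t,u,v,.055))
```

```text
bar (array([ 0.467, -0.055,  0.08 ]), array([0.453, 0.088, 0.08 ]), np.float64(0.143), np.float64(5.4))
bar scene (array([ 0.469, -0.061,  0.08 ]), array([0.472, 0.067, 0.08 ]), np.float64(0.128), np.float64(-1.3))
idx (array([ 0.512, -0.027,  0.054]), array([0.511, 0.034, 0.054]), np.float64(0.062), np.float64(1.1))
idx scene (array([ 0.521, -0.026,  0.054]), array([0.519, 0.028, 0.054]), np.float64(0.054), np.float64(2.1))
wheel [array([0.8362356 , 0.02266084, 0.04      ]), array([0.83057462, 0.02225536, 0.06      ]), array([0.82491364, 0.02184988, 0.08      ])]
clip [ 0.55788575 -0.03019967  0.058     ] [ 0.57166836 -0.03408276  0.058     ]
[[243.0, 188.5], [244.0, 188.5], [245.0, 188.4], [246.0, 188.4], [247.0, 188.4], [248.0, 188.4], [249.0, 188.4], [250.0, 188.4], [251.0, 188.4], [252.0, 188.3], [256.0, 188.0], [257.0, 187.9]]
idx fit [-0.02592343  0.51230565] 1.4849704211939698 [0.51210272 0.00782813 0.054     ]
clip px 259.317617866005 174.80397022332505 [ 0.56086161 -0.03005995  0.055     ]
```

The handle now lines up with the black dot, so the isolator is off. The rail heading is about 1.7°, the leg pinch point is at (0.443, 0.012), and the index line has about 49 mm to travel.

move_arm:
  increments:
    - [[-1,0,0.045,0,5],[-1,0,0.045,0,5],[-1,0,0.045,0,5],[-1,0,0.045,0,5],[-1,0.001,0.045,-0.03,5],[-1,0,0,-0.03,0],[-1,0,0,0,0],[-1,0,0,0,0]]

```text
t: 7.6
tcp_pos: [0.4358, 0.0086, 0.1675]
tool_rot: [-0.016, 1.0, -0.0, -0.0]
force: [-0.7, 0.3, 1.4]
finger_gap: 0.996
gripper_force: 0.0
```

Run:
```python
from h import *
s=manip.sense();print(s['t'],s['tcp_pos'],s['force'],np.degrees(2*np.arctan2(s['tool_rot'][1],s['tool_rot'][0]))-90)
t=snap('scene','s3.png',1.5)
for n in ['leg_index','mark','leg_pinch','lever_tip','leg_handle']:
    print(n,[(np.round(d['xyz'],3),round(d['confidence'],2)) for d in manip.mark_of(n,'scene')[:1]])
```

```text
7.6 [0.43584663 0.00858683 0.16753884] [-0.66086076  0.28163265  1.44101088] 91.8056028522229
leg_index [(array([ 0.639,  0.362, -0.004]), 0.71)]
mark [(array([0.561, 0.016, 0.046]), 0.46)]
leg_pinch [(array([0.445, 0.012, 0.078]), 0.97)]
lever_tip [(array([0.443, 0.033, 0.079]), 0.48)]
leg_handle [(array([0.46 , 0.011, 0.039]), 0.63)]
```

View pics/s3.png

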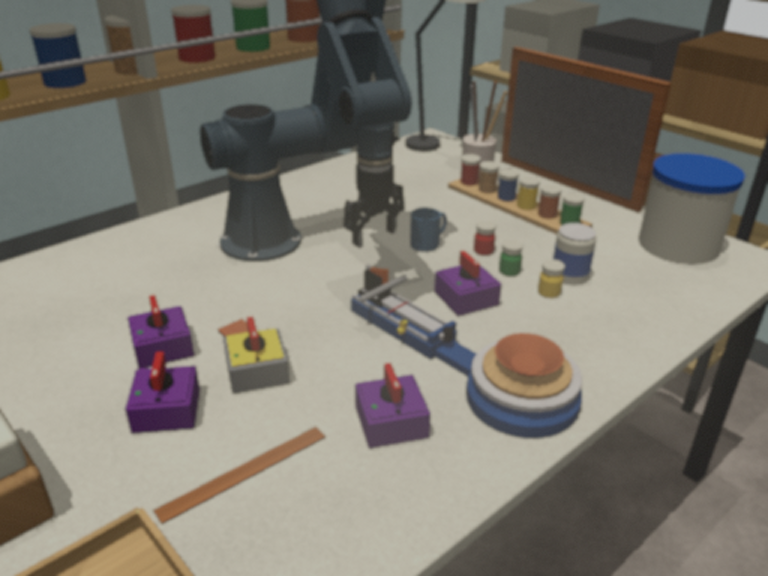

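The hand is above the leg, astride in y, and the isolator handle points at the black dot. I'll lower it behind the bar.

move_arm:
  increments:
    - [[-1,0.001,0.003,-0.035,0],[-1,0,0,-0.035,0],[-1,0,0,-0.03,0],[-1,0,0,-0.009,0],[-1,0,0,0,0],[-1,0,0,0,0]]

```text
t: 8.5
tcp_pos: [0.4366, 0.0123, 0.0594]
tool_rot: [-0.016, 1.0, -0.0, 0.001]
force: [0.1, 0.0, 0.1]
finger_gap: 1.002
gripper_force: 0.0
```

move_arm:
  increments:
    - [[-1,0.005,0,0,0],[-1,0.005,0,0,0],[-1,0.005,0,0,0],[-1,0.005,0,0,0],[-1,0.005,0,0,0],[-1,0,0,0,0]]

```text
t: 9.1
tcp_pos: [0.4605, 0.0129, 0.0592]
tool_rot: [-0.016, 1.0, 0.0, -0.001]
force: [-3.7, 0.2, 3.5]
finger_gap: 0.999
gripper_force: 1.9
```

```bash
cat > look.py <<'E'
from h import *
import sys
s=manip.sense();print(s['t'],s['tcp_pos'],s['force'],s['ft_torque'],np.degrees(2*np.arctan2(s['tool_rot'][1],s['tool_rot'][0]))-90,s['finger_gap'])
for c in('scene','top'):
    t=snap(c)
    for n in ['leg_index','mark','leg_pinch','lever_tip','leg_handle']:
        print(c,n,[(np.round(d['xyz'],4),round(d['confidence'],2)) for d in manip.mark_of(n,c)[:1]])
    a=t['img'][165:245,225:315] if c=='scene' else t['img'][145:225,205:295]
    cv2.imwrite('pics/%s_%s.png'%(sys.argv[1],c),cv2.resize(a[:,:,::-1],(675,600),interpolation=cv2.INTER_CUBIC))
E
python3 look.py a
```

```text
9.1 [0.46051575 0.01294797 0.05917393] [-3.73890873  0.15015476  3.47467237] [0.22554991 0.45175169 0.09992692] 91.8817105580589 0.9994733280956032
scene leg_index [(array([0.5261, 0.0169, 0.051 ]), 0.72)]
scene mark [(array([0.561 , 0.0207, 0.0433]), 0.63)]
scene leg_pinch [(array([0.4623, 0.0115, 0.0759]), 0.59)]
scene lever_tip [(array([0.4558, 0.0324, 0.0789]), 0.57)]
scene leg_handle [(array([0.4777, 0.0114, 0.0383]), 0.79)]
top leg_index [(array([ 6.444e-01, -4.587e-01,  6.000e-04]), 0.24)]
top mark []
top leg_pinch []
top lever_tip [(array([0.4112, 0.3966, 0.0006]), 0.17)]
top leg_handle []
```

View pics/a_scene.png

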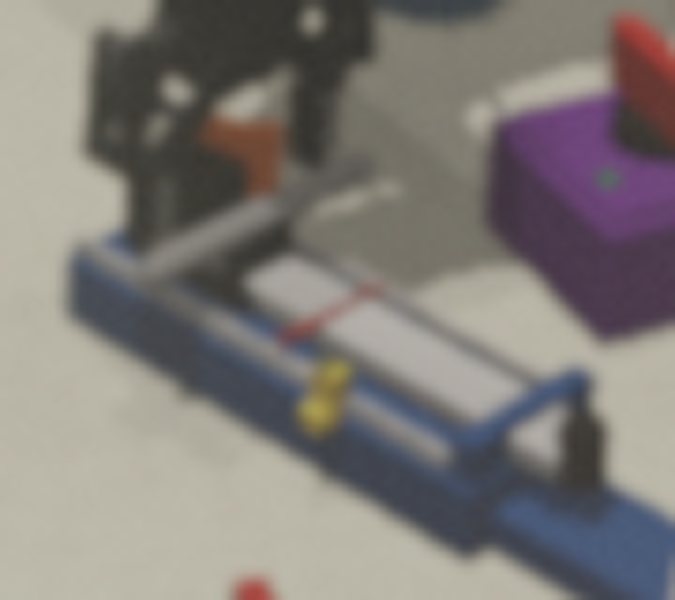

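The bar is being pushed, and the red line is at about (330,312) in the crop. The clip, at (325,395), is still ahead. I'll lower the hand slightly for a better bar contact and push on.

move_arm:
  increments:
    - [[-1,0.002,0,-0.003,0],[-1,0.005,0,0,0],[-1,0.005,0,0,0],[-1,0.005,0,0,0],[-1,0.005,0,0,0],[-1,0.005,0.001,0,0],[-1,0,0,0,0],[-1,0,0,0,0]]

```text
t: 10.5
tcp_pos: [0.487, 0.0137, 0.0552]
tool_rot: [-0.016, 1.0, 0.0, -0.001]
force: [-4.7, 1.1, 1.4]
finger_gap: 1.003
gripper_force: 2.4
```

```bash
python3 look.py b
```

```text
10.5 [0.48699022 0.01365936 0.05519234] [-4.68788866  1.12091883  1.35407283] [0.2248427  0.76014774 0.26665395] 91.88104478596259 1.0031048971964984
scene leg_index []
scene mark [(array([0.5618, 0.0164, 0.0433]), 0.47)]
scene leg_pinch [(array([0.4901, 0.0139, 0.0797]), 0.72)]
scene lever_tip [(array([0.4841, 0.0352, 0.0796]), 0.48)]
scene leg_handle [(array([0.4982, 0.0116, 0.0393]), 0.66)]
top leg_index [(array([0.5555, 0.0169, 0.0538]), 0.54)]
top mark []
top leg_pinch []
top lever_tip [(array([0.4081, 0.3934, 0.0013]), 0.48)]
top leg_handle [(array([6.377e-01, 3.594e-01, 3.000e-04]), 0.25)]
```

View pics/b_scene.png

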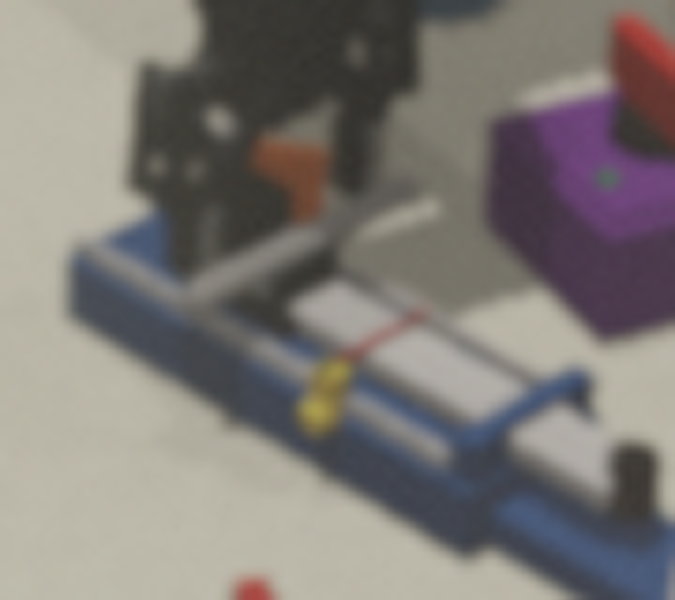

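```bash
cat > idx.py <<'E'
from h import *
t=snap('top');g=t['img'].astype(float)
R=g[:,:,0]-g[:,:,1:].mean(2);pts=[]
print(np.round(R[166:192,242:258:2].T.max(1)))
for x in range(240,258):
    col=(R[164:194,x]-12).clip(0)
    if col.max()>12: pts.append((x,164+(col*np.arange(30)).sum()/col.sum()))
W=np.array([ray(t,*p,.054) for p in pts]);
Y=np.minimum(g[:,:,0],g[:,:,1])-g[:,:,2];sub=(Y[165:190,255:268]-40).clip(0);ys,xs=np.mgrid[165:190,255:268]
u,v=(sub*xs).sum()/sub.sum(),(sub*ys).sum()/sub.sum();c=ray(t,u,v,.057)
print(np.round(pts,1).tolist(),(u,v));print('clip',c)
a=np.radians(1.7);ex=np.array([np.cos(a),np.sin(a)])
print('gap top',np.round((c[:2]-W[:,:2])@ex,4))
s=snap('scene');D=lambda x,y,z:ray(s,225+x*90/675,165+y*80/600,z)[:2]
print('scene idx',D(427,313,.054),D(345,360,.054),'clip',D(337,372,.058),D(330,388,.058),D(320,412,.044))
for x in(-.006,0,.006):
  for z in(.058,.044): print(x,z,np.round((np.array(proj(s,[.561+x,-.030,z]))-[225,165])*7.5))
E
python3 idx.py
```

```text
[-7. -4. -4. -4. -5.  1. 29. 36.]
[[254.0, 176.7], [255.0, 176.5], [256.0, 176.3], [257.0, 175.6]] (np.float64(259.25125628140705), np.float64(174.89949748743717))
clip [ 0.56028599 -0.02979133  0.057     ]
gap top [0.0054 0.005  0.0043 0.0017]
scene idx [0.56125834 0.03279504] [ 0.56362389 -0.01601374] clip [ 0.57173113 -0.02824303] [ 0.57795775 -0.0379431 ] [ 0.57322527 -0.03853766]
-0.006 0.058 [305. 356.]
-0.006 0.044 [305. 384.]
0 0.058 [315. 362.]
0 0.044 [315. 391.]
0.006 0.058 [326. 369.]
0.006 0.044 [325. 397.]
```

View pics/b_top.png

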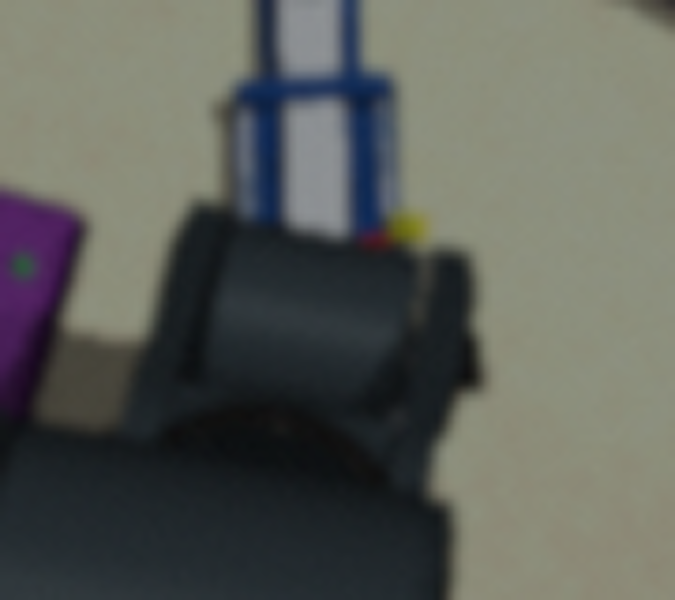

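The line is just short of the clip. Before trimming I'll measure both sub-pixel in the scene picture.

```bash
cat > sc.py <<'E'
from h import *
s=snap('scene');g=s['img'].astype(float)
x0,y0=255,195
h=cv2.cvtColor(s['img'],cv2.COLOR_RGB2HSV)
ys,xs=np.mgrid[0:384,0:512];roi=(xs>258)&(xs<290)&(ys>198)&(ys<225)
R=g[:,:,0]-g[:,:,1:].mean(2);Y=np.minimum(g[:,:,0],g[:,:,1])-g[:,:,2]
pts=[]
for x in range(270,283):
    c=(R[198:220,x]-14).clip(0)*((Y[198:220,x]<25))
    if c.max()>10: pts.append((x,198+(c*np.arange(22)).sum()/c.sum()))
W=np.array([ray(s,*p,.054)[:2] for p in pts]);print(np.round(pts,1).tolist())
a=np.radians(1.7);ex=np.array([np.cos(a),np.sin(a)]);print('idx u',np.round(W@ex,4))
m=roi&(Y>30);print(np.round(Y[210:224,263:273]).astype(int))
ref=W.mean(0)@ex
# project clip model for hypotheses of remaining gap: clip centre pix if gap=d
for d in(0,.003,.006,.009):
    p=W.mean(0)+d*ex; 
    ey=np.array([-ex[1],ex[0]]);yc=.015-.046
    p=p+ey*(yc-p[1]); print(d,[np.round(proj(s,[*(p+ex*k),z]),1).tolist() for z in(.058,.044) for k in(-.006,0,.006)])
E
python3 sc.py
```

```text
[[270.0, 213.5], [271.0, 211.7], [272.0, 211.6], [273.0, 210.9], [274.0, 210.1], [275.0, 209.5], [276.0, 209.0], [277.0, 208.5], [278.0, 208.1], [279.0, 207.3], [280.0, 206.8]]
idx u [0.5628 0.5579 0.5596 0.559  0.5583 0.5581 0.5583 0.5585 0.5588 0.5581
 0.5582]
[[-19 -22 -18 -10  -1   3   5   4   6   6]
 [-20 -29 -32 -26 -13  -1   4   5   5   6]
 [ -7 -16 -22 -21  -7   8  16  19  13   6]
 [  1  -2  -2   4  16  33  47  48  31  10]
 [  0   2   7  19  36  54  65  63  39   7]
 [-10  -2   7  24  43  57  62  53  27  -7]
 [-23 -16   2  24  45  53  50  38  13 -16]
 [-24 -18   6  32  49  50  44  30   9 -11]
 [-16   2  28  53  61  57  46  27   8  -1]
 [ -9  17  48  68  73  66  48  23   6   1]
 [ -8  14  45  65  69  63  43  14  -4  -7]
 [-12   6  29  48  53  44  28   2 -17 -22]
 [-14  -4  11  27  30  22  11  -5 -21 -27]
 [-12 -13  -6   5   6   5  -3 -10 -17 -22]]
0 [[265.2, 212.4], [266.6, 213.3], [268.0, 214.1], [265.1, 216.2], [266.5, 217.1], [267.9, 217.9]]
0.003 [[265.9, 212.9], [267.3, 213.7], [268.7, 214.5], [265.8, 216.7], [267.2, 217.5], [268.6, 218.3]]
0.006 [[266.6, 213.3], [268.0, 214.1], [269.4, 215.0], [266.5, 217.1], [267.9, 217.9], [269.3, 218.8]]
0.009 [[267.2, 213.7], [268.7, 214.6], [270.1, 215.4], [267.1, 217.5], [268.5, 218.4], [270.0, 219.2]]
```

move_arm:
  increments:
    - [[-1,0.003,0,0,0],[-1,0.003,0,0,0],[-1,0,0,0,0],[-1,0,0,0,0]]

```text
t: 11.65
tcp_pos: [0.4926, 0.0138, 0.0552]
tool_rot: [-0.016, 1.0, 0.0, -0.001]
force: [-5.9, 0.5, 2.1]
finger_gap: 1.001
gripper_force: 2.7
```

```bash
python3 look.py c | grep -v None; python3 idx.py|head -5; python3 sc.py | head -2
python3 - <<'E'
from h import *
t=snap('top');print(t['img'][168:184,250:264,0]);print(t['img'][168:184,250:264,1])
E
```

```text
11.65 [0.49255514 0.01384668 0.05523175] [-5.94519431  0.4762368   2.06408354] [0.231997   0.81806414 0.2843749 ] 91.87906882057251 1.0013715296034293
scene leg_index [(array([0.5616, 0.0142, 0.0496]), 0.82)]
scene mark [(array([0.5618, 0.0173, 0.0455]), 0.56)]
scene leg_pinch [(array([0.4932, 0.0119, 0.0776]), 0.86)]
scene lever_tip [(array([0.4889, 0.0348, 0.0804]), 0.65)]
scene leg_handle [(array([0.5084, 0.0113, 0.038 ]), 0.63)]
top leg_index [(array([0.56  , 0.0156, 0.0558]), 0.75)]
top mark []
top leg_pinch [(array([ 0.3018, -0.2635, -0.0005]), 0.19)]
top lever_tip []
top leg_handle [(array([ 0.6248,  0.4608, -0.0021]), 0.28)]
[-8. -4. -4. -4. -6. -8.  0. 12.]
[] (np.float64(259.6326530612245), np.float64(174.6))
clip [ 0.5613612  -0.03118454  0.057     ]
[[272.0, 212.8], [273.0, 212.2], [274.0, 211.9], [275.0, 211.2], [276.0, 210.6], [277.0, 210.1], [280.0, 208.0], [281.0, 207.5], [282.0, 207.2]]
idx u [0.5641 0.5642 0.5649 0.5646 0.5643 0.5643 0.5629 0.563  0.5638]
[[125  84  38  18  25  57  84  92 116 134 139 141 140 140]
 [125  84  38  18  25  60  91  96 116 134 140 140 140
[... 1328 characters left out ...]
30  35  47  60  74  89  97  89  80]
 [ 34  34  34  33  33  32  33  37  42  47  56  69  61  50]
 [ 38  37  36  35  35  35  35  35  34  35  44  57  53  39]
 [ 41  40  38  39  38  39  38  38  37  36  44  54  49  36]
 [ 43  42  42  41  41  40  41  40  39  38  43  50  45  35]
 [ 43  43  43  43  41  42  42  40  41  42  42  46  41  33]
 [ 45  45  44  43  44  43  43  42  42  43  45  45  39  32]
 [ 48  47  46  44  44  45  44  45  43  46  53  48  38  32]]Traceback (most recent call last):
  File "idx.py", line 13, in <module>
    print('gap top',np.round((c[:2]-W[:,:2])@ex,4))
                                    ~^^^^^^
IndexError: too many indices for array: array is 1-dimensional, but 2 were indexed
```

Run:
```python
from h import *
s=snap('scene');cur=s['img'].astype(float)
home=cv2.resize(cv2.imread('pics/scene0.png')[:,:,::-1],(512,384),interpolation=cv2.INTER_AREA).astype(float)
ex=np.array([np.cos(.03),np.sin(.03)])
def est(g,a,b,y0,y1):
    R=g[:,:,0]-g[:,:,1:].mean(2);Y=np.minimum(g[:,:,0],g[:,:,1])-g[:,:,2];o=[]
    for x in range(a,b):
        c=(R[y0:y1,x]-14).clip(0)*(Y[y0:y1,x]<25)
        if c.max()>10:o.append(ray(s,x,y0+(c*np.arange(y1-y0)).sum()/c.sum(),.054)[:2]@ex)
    return np.round(o,4)
h=est(home,258,274,196,212);c=est(cur,271,284,203,218);print(h,c,np.median(c)-np.median(h))
```

```text
[0.5157 0.5163 0.5166 0.5159 0.5157 0.5157 0.5157 0.5156 0.516  0.516 ] [0.564  0.5641 0.565  0.5646 0.5644 0.5644 0.5631 0.5629 0.5639] 0.04830000000000001
```

The leg has moved 48.3 mm of the 48–49 mm needed, so it is at the mark with the lever open. I'll trim and then close.

move_arm:
  increments:
    - [[-1,0.001,0,0.001,0],[-1,0,0,0,0],[-1,0,0,0,0],[-0.5,0,0,0.001,0],[-0.2,0,0,0,0],[0,0,0,0,0],[0.1,0,0,0,0],[0.1,0,0,0,0]]
  newtons: 25

```text
t: 13.25
tcp_pos: [0.4927, 0.015, 0.0575]
tool_rot: [-0.016, 1.0, 0.001, -0.002]
force: [-7.2, 5.9, 5.4]
finger_gap: 0.447
gripper_force: 5.3
```

```bash
python3 sc.py | head -2
```

```text
[[272.0, 212.8], [273.0, 212.3], [274.0, 211.8], [275.0, 211.2], [276.0, 210.7], [277.0, 210.1], [278.0, 209.5], [279.0, 209.0], [281.0, 207.6], [282.0, 207.2]]
idx u [0.5643 0.5645 0.5648 0.5643 0.5645 0.5643 0.5644 0.5646 0.5634 0.564 ]
```

move_arm:
  increments:
    - [[0.3,0,0,0,0],[0.5,0,0,0,0],[1,0,0,0,0],[1,0,0,0,0],[1,0,0,0,0],[1,0,0,0,0]]
  newtons: 30

```text
t: 13.9
tcp_pos: [0.494, 0.0128, 0.0577]
tool_rot: [-0.017, 1.0, -0.0, -0.001]
force: [-6.0, -2.4, 5.4]
finger_gap: 0.262
gripper_force: 33.4
```

```bash
python3 look.py d; python3 sc.py | head -2
```

```text
13.9 [0.49398087 0.01281576 0.05771356] [-5.98450913 -2.3641427   5.3991399 ] [-0.24952326  1.18710214  0.26351539] 91.90815491465904 0.26178204949351835
scene leg_index [(array([0.5634, 0.0147, 0.0534]), 0.86)]
scene mark [(array([ 0.3074, -0.2562,  0.0009]), 0.5)]
scene leg_pinch [(array([0.4952, 0.0149, 0.0793]), 0.75)]
scene lever_tip [(array([0.495 , 0.0171, 0.0794]), 0.47)]
scene leg_handle [(array([0.5098, 0.0122, 0.0403]), 0.59)]
top leg_index [(array([0.5608, 0.0191, 0.0568]), 0.59)]
top mark []
top leg_pinch []
top lever_tip []
top leg_handle []
[[272.0, 213.0], [273.0, 212.8], [274.0, 212.3], [275.0, 211.8], [276.0, 211.1], [278.0, 209.5], [279.0, 209.0], [280.0, 208.4], [281.0, 207.9], [282.0, 207.5]]
idx u [0.5651 0.5662 0.5664 0.5667 0.5661 0.5643 0.5646 0.5644 0.5646 0.5651]
```

View pics/d_scene.png

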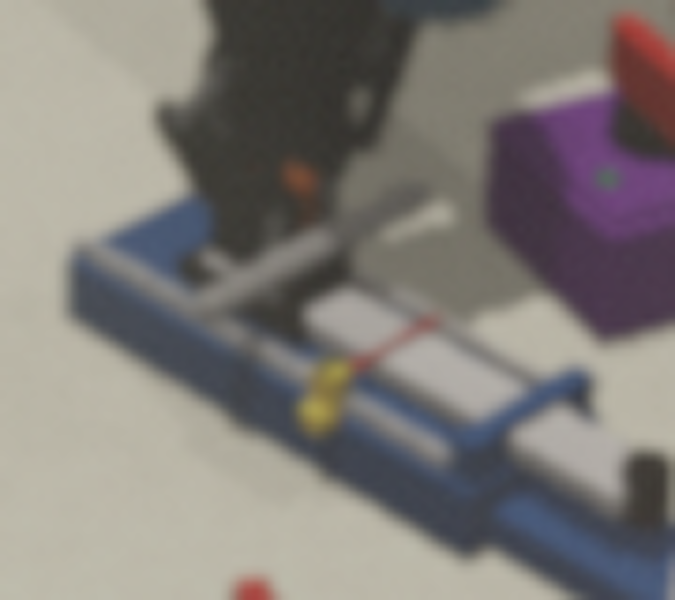

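The opening is 22 mm, so the lever is closed against the post, and the red line runs into the clip at (337,372). I'll settle briefly and check.

move_arm:
  increments:
    - [[1,0,0,0,0],[1,0,0,0,0],[1,0,0,0,0],[1,0,0,0,0]]

```text
t: 14.95
tcp_pos: [0.494, 0.0128, 0.0577]
tool_rot: [-0.017, 1.0, -0.0, -0.001]
force: [-6.3, -4.2, 5.0]
finger_gap: 0.26
gripper_force: 33.4
```

```bash
python3 sc.py | sed -n 2p; python3 -c "
from station import manip
print(manip.sense()['tcp_pos']);print(manip.sign_off())"
```

```text
idx u [0.5651 0.5661 0.5665 0.5666 0.5661 0.5643 0.5646 0.5643 0.5645 0.5652]
[0.49400028 0.01280988 0.05773489]
the job is handed in; nothing more can be done
None
```

I handed the job in at about 15 s with the isolator off, the leg held within about 1 mm of the mark by my measurements, and the cam lever pinched closed at about 33 N; the hand-in returned no verdict.

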